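# Seat a tablet die with the bench locking clamp

## Task

Two alike locking clamps stand on the bench; one has a steel tablet die standing in its nest, the other nest is empty. On the clamp with the die, push the raised handle fully down until it locks over centre and presses the die home, and let go of it; then push down the release lever that has risen at its side, so that the clamp springs open by itself and leaves the die seated upright in the nest. Do not operate the other clamp.

Things in the scene. Friction and masses are not known exactly. Their poses are not given: they have to be found in the camera images.
- handle: Handle of the clamp with the die: black grip 26 mm wide, 16 thick. Origin: hinge pin, 60 mm above the bench; it runs 150 mm along own -x (grip from 50 mm), y is the hinge, z its upper side's normal. Starts 0.8 rad above level; locked when level, dead centre 0.1 rad before, springs back if left short. A straight push down (4-10 N) on the grip, 90 mm level from the pin, closes it.
- lever: Release lever, steel, on that clamp's left (seen along the handle to the pin). Origin: its hinge, 50 mm above the bench; it runs 75 mm along own y to a pad 30x32 mm, 8 thick, centred 59 mm out. Linked to the handle: tips 0.25 rad down when open, 0.55 rad up when locked (pad then 81 mm up). Pushing the pad down 15 mm (3-8 N) forces the clamp back over centre; it springs open and the lever drops.
- die_center (a point): Centre of the die, a steel barrel 30 mm in diameter, 32 mm high with a dark groove, in the round aluminium nest 130 mm beyond the handle's pin, under the jaw. It stands on a stiff ejector pin 6 mm above its seat (centre 40 mm above the bench); the closed clamp pushes it home (centre 34 mm), where it stays.
- spare_handle: Handle of the other, identical clamp, whose nest is empty: same size and frame as the first handle. It stays raised.
Things that resemble listed ones, but are neither listed nor needed, are in the scene too. What is shaped like the part that bears die_center but green or orange is not meant.

How it is judged:
On the way, in this order (a step that is already met when the one before it is completed fails the run):
1. the handle is fully down and locked, with the die pressed home (angle between handle's own z axis and vertical below 0.04 rad and height (world z) of die_center below 0.0365 m), for 0.2 s.
2. the locked handle, untouched, is forced back from its stop by a push on the release lever (angle between handle's own z axis and vertical between 0.02 and 0.3 rad and contact force between anything else and lever above 0.5 N and contact force between anything else and handle below 0.3 N).
At the end, for the whole second after the job is handed in: The clamp is sprung open again (handle raised at least 0.65 rad), and the die stands upright (within 0.15 rad) in its nest, pressed home (centre below 36.5 mm, within 12 mm of its start) (angle between handle's own z axis and vertical above 0.65 rad and height (world z) of die_center below 0.0365 m and distance of die_center from where it was at the start of the episode below 0.012 m and angle between die_center's own z axis and vertical below 0.15 rad); the robot touches nothing.
It fails at once if the other clamp is operated (its handle is pushed down by more than 0.2 rad) (angle between spare_handle's own z axis and vertical below 0.6 rad).
It also fails if it takes over 38 s, if anything falls off the work surface, if the arm or the gripper's body presses on something with over 40 N, if the wrist force passes 120 N, or if a joint passes its speed limit or range.

## Robot

A 6-joint arm with a two-finger parallel gripper is mounted at the origin on the work surface. World frame = base frame: x ahead of the robot, y to its left, z up, the work surface at z = 0. Lengths are in m, angles in rad, forces in N, time in s.
With the tool pointing down it reaches from about 0.275 to 0.875 m from the base axis. Payload 12.5 kg.
Tool frame: the origin (TCP) lies where the fingers leave the gripper's body, on its centre line; the fingertips stand 73 mm ahead of it and the grasp point (between the pads) lies 54 mm ahead of it (robot.grasp_offset is the distance from the TCP to the grasp point, in m); x points along the fingers, y is the direction in which the jaws open and shut, and the axes are right-handed (so a half turn about x gives the same grasp; the last joint's range is limited). The gripper opens to 85 mm and grips with 20 to 120 N. Pads are 22 mm wide; open, the fingers measure 114 mm over their backs; the gripper's body (76 mm by 85 mm) begins 54 mm behind the grasp point. The pads swing forward as they close: fully open they stand 13 mm farther back than shut.
Start: joints at [-1.369, 0.351, 1.652, -0, 1.139, -0.085], TCP at [0.156, -0.528, 0.304] pointing down, gripper open.
Joint ranges: [-2.75, 2.75], [-0.79, 2.1], [0.01, 2.65], [-1.57, 4.71], [0.07, 3.14], [-2.87, 2.87]. Speed limits (rad/s): [2.22, 2.22, 2.79, 3.14, 3.14, 3.14].

## Interface

Orientations are given as a unit quaternion [w, x, y, z].
In Python, from station import robot, viewer gives the robot as it stands.
- The arm moves only by the tool move_arm, never from a script. Its argument "steps" is a list of rows, each an object with "xyz": the shift along the tool's x, y, z in cm, a list of three; "angular": the turn, a rotation vector about the tool's x, y, z in rad, a list of three; "grip": the opening in per cent of the stroke, from 0 (shut) to 100 (fully open). A call has exactly 5 rows; each row shifts and turns the pose as measured when the row begins, along the tool's axes as they then stand; what a row does not reach is not made up. A row lasts 1/12 s, in which the tool goes at most 41.7 mm and 7.16 degrees, less where a joint would pass 70% of its speed; a pose out of reach is approached as far as the arm can. A call is refused whole if a number of a shift passes 4.17 or a number of a turn 0.125, either way. A call with a gripper value outside its range is refused whole. The fingers move at their own pace and stop on an object; "newtons" is the grip in N (left out, the last holds). Time passes only in rows, so rows that do not move let the fingers close, or fill a call up. It gives the time, the measured TCP pose, the force and the opening at its end, in the units of the state.
- robot.get_obs(): the state, without advancing time (a new reading comes with each control period).
- viewer.get_image(name): name is "side" or "top" or "wrist"; returns the picture (420x560x3 uint8, red, green, blue); there is no depth.
- viewer.camera_params(name): a dict with "fx", "fy", "cx", "cy" (pixels), "T" (4x4, takes a point from camera to world coordinates). Camera axes: x right, y down, z forward; pixel columns grow to the right and rows downward; lengths in m; the calibration is good to about 2 mm. A picture is of the moment at which its call begins: read the wrist's pose just before it. camera_params takes no time and is no camera call; for the wrist camera it gives the pose at the moment of the call.
- robot.close_job(): hands the job in, once; it reports no verdict.
The state is a dict: "time": time; "joint_pos": joint angles; "joint_velocities": joint speeds; "tau": joint torques, N m; "ee_pos": TCP position; "ee_rot": TCP orientation; "contact_force": force on the tool from outside, world axes, zero at the start; "ft_torque": the same for the moment, N m; "width": finger opening in m.
Only numpy, scipy, OpenCV 4.12 (cv2) and the standard library are available. Lean on these libraries where they do the work, as an engineer would, in place of code of your own. Each camera call takes 0.05 s, during which the arm holds its last target. There are 200 camera calls.

## Working session

There is one attempt and no reset: what is moved stays moved. The work goes in short steps, Python scripts to look and compute and a tool call to move; the robot and the scene stay as the last step left them, time stands still between calls to the robot, and variables do not carry over. Pictures are saved under pics/ and viewed, about 8 in all and at most 12, crops included, and the job is handed in when it is done.

Besides the shell and the picture viewer there is one more tool, called after "Emit:" as name(argument=value, ...) on one line, values as JSON. move_arm: Moves the arm, as the interface text tells. Its arguments: {"type":"object","properties":{"steps":{"type":"array"},"newtons":{"type":"number"}},"required":["steps"]}

```bash
mkdir -p pics; ls
python3 - <<'E'
from station import robot, viewer
import cv2,numpy as np
for n in ("top","side"):
    im=viewer.get_image(n); cv2.imwrite(f"pics/{n}0.png",im[:,:,::-1])
    p=viewer.camera_params(n); print(n,p["fx"],p["cx"],p["cy"],np.round(p["T"],3).tolist())
o=robot.get_obs(); print(o["time"],o["ee_pos"],o["ee_rot"],o["contact_force"])
E
```

```text
pics
top 384.0818128963988 273.1235262784539 204.64764487993278 [[0.001, -0.992, 0.123, 0.569], [-1.0, 0.002, 0.026, 0.047], [-0.026, -0.123, -0.992, 0.73], [0.0, 0.0, 0.0, 1.0]]
side 455.9743136193321 287.0173448594722 208.48055775062386 [[0.722, -0.528, 0.448, 0.285], [-0.692, -0.542, 0.476, -0.34], [-0.008, -0.654, -0.757, 0.673], [0.0, 0.0, 0.0, 1.0]]
0.1 [ 0.15558404 -0.52731078  0.30340447] [-0.10068755 -0.69982427 -0.10143294  0.69987096] [-0.4813096   0.5416025   0.28064253]
```

View pics/top0.png

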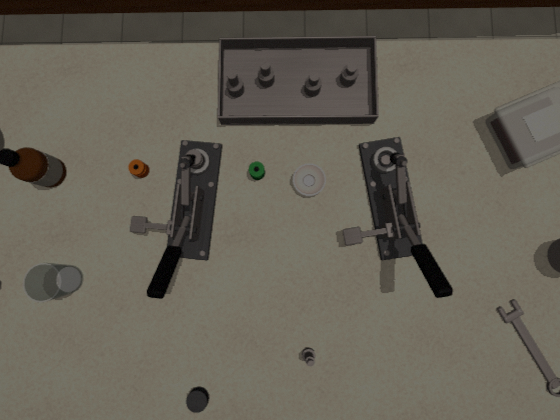

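View pics/side0.png

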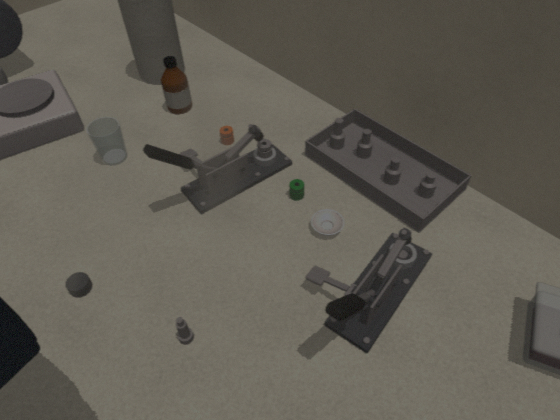

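Top view: there are two clamps, A with its nest at (198,160) and B with its nest at (386,158). In the side view the nests are at A (264,152) and B (403,253). A seems to hold the die. I'll check that in an enlarged crop.

Run:
```python
import cv2,numpy as np
t=cv2.imread("pics/top0.png");s=cv2.imread("pics/side0.png")
def c(im,x,y,w=50,h=37): return cv2.convertScaleAbs(cv2.resize(im[y-h:y+h,x-w:x+w],(400,296),interpolation=cv2.INTER_CUBIC),alpha=1.8)
cv2.imwrite("pics/crop1.png",np.vstack([np.hstack([c(t,198,160),c(t,386,160)]),np.hstack([c(s,264,152),c(s,403,253)])]))
```

```text
(no output)
```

View pics/crop1.png

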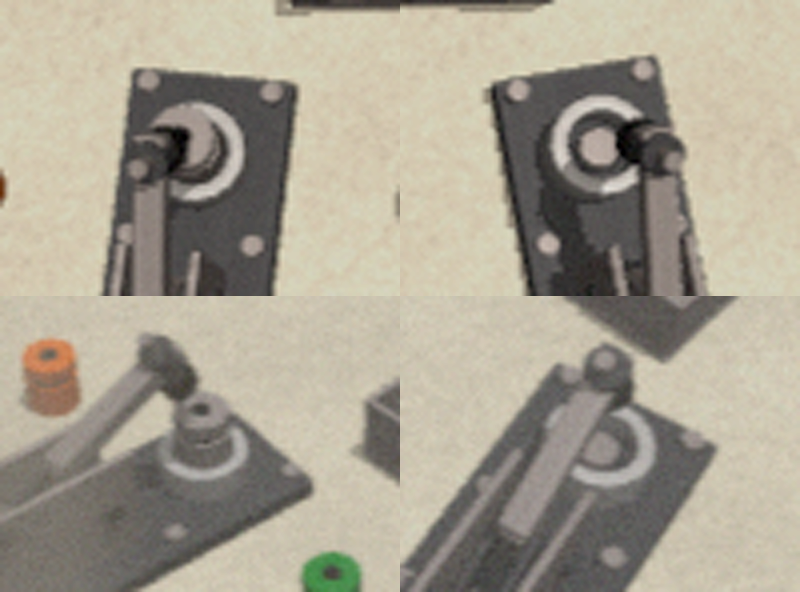

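The crop shows that A, on the left in the top view and at (264,152) in the side view, has a grooved steel die standing in its ring. B's nest shows only the ejector pin. The orange and green barrels and the steel parts in the tray are decoys. So A is the target, and I'll measure it now.

```bash
cat > h.py <<'E'
import numpy as np,cv2
from station import robot,viewer
P={n:viewer.camera_params(n) for n in("top","side")}
def ray(n,u,v,p=None):
    p=p or P[n];T=np.array(p["T"]);d=T[:3,:3]@[(u-p["cx"])/p["fx"],(v-p["cy"])/p["fy"],1];return T[:3,3],d
def onz(n,u,v,z,p=None):
    o,d=ray(n,u,v,p);return o+d*(z-o[2])/d[2]
def tri(a,b):
    (o,d),(q,e)=a,b;s=np.linalg.lstsq(np.c_[d,-e],q-o,rcond=None)[0];x=o+d*s[0];y=q+e*s[1];return (x+y)/2,np.linalg.norm(x-y)
def proj(n,X,p=None):
    p=p or P[n];c=np.linalg.inv(np.array(p["T"]))@np.r_[X,1];return p["fx"]*c[0]/c[2]+p["cx"],p["fy"]*c[1]/c[2]+p["cy"]
E
python3 - <<'E'
from h import *
np.set_printoptions(precision=4,suppress=True)
for n,roi in(("top",(135,235,60,75)),("side",(135,135,70,45))):
    im=cv2.imread(f"pics/{n}0.png");x,y,w,h=roi;m=(im[y:y+h,x:x+w].max(2)<32).astype(np.uint8)
    cs=sorted(cv2.findContours(m,0,2)[0],key=cv2.contourArea)[-2:]
    for c in cs: print(n,"grip",cv2.contourArea(c),cv2.boxPoints(cv2.minAreaRect(c))+[x,y])
im=cv2.imread("pics/top0.png");x,y,w,h=165,130,65,135
sub=im[y:y+h,x:x+w];m=(sub.max(2)<75).astype(np.uint8);m=cv2.morphologyEx(m,cv2.MORPH_CLOSE,np.ones((9,9)))
m[120:]=0
m=cv2.morphologyEx(m,cv2.MORPH_OPEN,np.ones((15,15)))
c=max(cv2.findContours(m,0,2)[0],key=cv2.contourArea);b=cv2.boxPoints(cv2.minAreaRect(c))+[x,y]
print("plate",b);print(np.array([onz("top",*q,.01) for q in b]))
# pad in top
x,y,w,h=120,205,30,35;sub=im[y:y+h,x:x+w];m=((sub.max(2)<130)).astype(np.uint8)
c=max(cv2.findContours(m,0,2)[0],key=cv2.contourArea);print("pad",cv2.minAreaRect(c),x,y)
r=cv2.minAreaRect(c)[0];print(onz("top",r[0]+x,r[1]+y,.036))
E
```

```text
top grip 6.0 [[189. 239.]
 [194. 239.]
 [194. 241.]
 [189. 241.]]
top grip 843.0 [[145.0822 294.2192]
 [174.3973 229.726 ]
 [190.5959 237.089 ]
 [161.2808 301.5822]]
side grip 0.0 [[152. 155.]
 [152. 155.]
 [152. 155.]
 [152. 155.]]
side grip 0.0 [[151. 152.]
 [151. 152.]
 [151. 152.]
 [151. 152.]]
plate [[161.9754 248.6285]
 [175.6019 137.6704]
 [222.111  143.382 ]
 [208.4845 254.3402]]
[[0.5749 0.2748 0.01  ]
 [0.7893 0.2561 0.01  ]
 [0.7774 0.1651 0.01  ]
 [0.5644 0.1868 0.01  ]]
pad ((14.5, 17.0), (34.0, 29.0), 90.0) 120 205
[0.623 0.319 0.036]
```

Run:
```python
from h import *
np.set_printoptions(precision=4,suppress=True)
im=cv2.imread("pics/side0.png");x,y,w,h=135,135,70,45
m=(im[y:y+h,x:x+w].max(2)<60).astype(np.uint8);c=max(cv2.findContours(m,0,2)[0],key=cv2.contourArea);print("side grip",cv2.boxPoints(cv2.minAreaRect(c))+[x,y])
im=cv2.imread("pics/top0.png");x,y,w,h=140,240,50,60
m=(im[y:y+h,x:x+w].max(2)<32).astype(np.uint8);m=cv2.morphologyEx(m,cv2.MORPH_OPEN,np.ones((7,7)));c=max(cv2.findContours(m,0,2)[0],key=cv2.contourArea);print("top grip",cv2.boxPoints(cv2.minAreaRect(c))+[x,y])
print("ring",tri(ray("top",196.8,161),ray("side",265.2,152)))
print("dietop",tri(ray("top",148+195/4,123+135/4),ray("side",214+203/4,115+113/4)))
print("tip",tri(ray("top",155,293),ray("side",148.5,151)))
print("root",tri(ray("top",175,250),ray("side",189,161)))
print("pad top z.036..",onz("top",139,224,.039))
n=np.array([.7085,.205])
for yaw in(-.08,-.1,-.12):
    d=np.array([np.cos(yaw),np.sin(yaw)]);print(yaw)
```

```text
side grip [[141.9459 154.6757]
 [145.3405 143.6432]
 [198.1838 159.9027]
 [194.7892 170.9351]]
top grip [[145.0822 294.2192]
 [169.0206 241.5548]
 [184.3904 248.5411]
 [160.4521 301.2055]]
ring (array([0.7385, 0.2074, 0.0325]), np.float64(0.0029563809200289564))
dietop (array([0.7377, 0.2026, 0.0602]), np.float64(0.00165628911083345))
tip (array([0.5096, 0.2343, 0.1622]), np.float64(0.0010457674915573384))
root (array([0.5723, 0.2228, 0.1059]), np.float64(0.0009752124301691432))
pad top z.036.. [0.6191 0.3094 0.039 ]
-0.08
-0.1
-0.12
```

Handle A measurements: the tip is at (0.510, 0.234, 0.162), against about 0.165 high expected. The die top is at 0.060, against 0.056. The nest is near (0.738, 0.205), the axis yaw is about −0.11, and the pin is near (0.609, 0.219). These agree with the text. Next I'll work out the tool axes.

```bash
cat >> h.py <<'E'
from scipy.spatial.transform import Rotation as R
np.set_printoptions(precision=4,suppress=True)
def st(goal=None,yaw=None):
    o=robot.get_obs();Rm=R.from_quat(np.roll(o["ee_rot"],-1)).as_matrix()
    print("t",o["time"],"tcp",o["ee_pos"],"q",o["joint_pos"],"F",o["contact_force"]);print("axes(cols x y z)",Rm.tolist())
    if goal is not None: print("shift cm tool",Rm.T@(np.array(goal)-o["ee_pos"])*100)
    if yaw is not None:
        ty=np.array([-np.sin(yaw),np.cos(yaw),0]);ty*=np.sign(ty@Rm[:,1]);tx=np.array([0,0,-1.]);G=np.c_[tx,ty,np.cross(tx,ty)]
        print("rotvec",R.from_matrix(Rm.T@G).as_rotvec())
E
python3 -c "
from h import *
st([.524,.229,.30],-.11)"
```

```text
t 0.1 tcp [ 0.1556 -0.5273  0.3034] q [-1.3686  0.3512  1.6523 -0.      1.1391 -0.0846] F [-0.4813  0.5416  0.2806]
axes(cols x y z) [[-0.00021601356221923225, 0.28290704992078164, -0.9591473059146138], [0.0010338842920955271, -0.959146752485448, -0.28290711952845904], [-0.9999994422105505, -0.0010527591080574106, -8.530444834081892e-05]]
shift cm tool [  0.4107 -62.1182 -56.7331]
rotvec [0.3968 0.0001 0.0011]
```

Emit:
move_arm(steps=[{"xyz": [0, -2.9, -2.7], "angular": [0.1, 0, 0], "grip": 0}, {"xyz": [0, -3.2, -2.4], "angular": [0.1, 0, 0], "grip": 0}, {"xyz": [0, -3.4, -2.1], "angular": [0.1, 0, 0], "grip": 0}, {"xyz": [0, -3.6, -1.7], "angular": [0.1, 0, 0], "grip": 0}, {"xyz": [0, -3.7, -1.4], "angular": [0, 0, 0], "grip": 0}])

```text
time: 0.52
ee_pos: [0.2445, -0.3476, 0.301]
ee_rot: [0.05, -0.705, 0.048, 0.706]
contact_force: [1.3, 0.7, 0.0]
width: 0.0256
```

```bash
python3 -c "
from h import *
st([.524,.229,.30],-.11)"
```

```text
t 0.5167 tcp [ 0.2445 -0.3476  0.301 ] q [-1.0672  0.1246  1.9555 -0.0003  1.0642  0.6429] F [1.3008 0.7116 0.0098]
axes(cols x y z) [[-0.0015477740970744978, -0.13864690482901698, -0.9903406687482232], [0.002190291167571856, -0.9903399494780087, 0.13864338099057094], [-0.9999964035035056, -0.0019545457858183984, 0.001836499612158279]]
shift cm tool [  0.1789 -60.9752 -19.6824]
rotvec [-0.0291  0.0018  0.002 ]
```

Emit:
move_arm(steps=[{"xyz": [0, -3.9, -1.3], "angular": [0, 0, 0], "grip": 0}, {"xyz": [0, -3.9, -1.3], "angular": [0, 0, 0], "grip": 0}, {"xyz": [0, -3.9, -1.3], "angular": [0, 0, 0], "grip": 0}, {"xyz": [0, -3.9, -1.3], "angular": [0, 0, 0], "grip": 0}, {"xyz": [0, -3.9, -1.3], "angular": [0, 0, 0], "grip": 0}])

```text
time: 0.93
ee_pos: [0.3347, -0.1597, 0.3008]
ee_rot: [0.052, -0.705, 0.05, 0.706]
contact_force: [0.9, -0.5, -0.7]
width: 0.0005
```

Emit:
move_arm(steps=[{"xyz": [0, -3.9, -1.3], "angular": [0, 0, 0], "grip": 0}, {"xyz": [0, -3.9, -1.3], "angular": [0, 0, 0], "grip": 0}, {"xyz": [0, -3.9, -1.3], "angular": [0, 0, 0], "grip": 0}, {"xyz": [0, -3.9, -1.3], "angular": [0, 0, 0], "grip": 0}, {"xyz": [0, -3.9, -1.3], "angular": [0, 0, 0], "grip": 0}])

```text
time: 1.35
ee_pos: [0.4252, 0.0283, 0.3016]
ee_rot: [0.052, -0.705, 0.05, 0.705]
contact_force: [1.1, -1.5, 0.2]
width: -0.0001
```

```bash
python3 -c "
from h import *
st([.524,.229,.30],-.11)"
```

```text
t 1.35 tcp [0.4252 0.0283 0.3016] q [-0.0437  0.1251  1.9533  0.0024  1.0635  1.6697] F [ 1.1303 -1.4993  0.1597]
axes(cols x y z) [[-0.00015480589285201112, -0.14329177681758148, -0.9896804750683911], [0.002121900039888283, -0.9896783059951768, 0.14329113085860656], [-0.9999977367851173, -0.0020778207280739286, 0.0004572588607407559]]
shift cm tool [  0.1962 -21.2739  -6.9014]
rotvec [-0.0338  0.0004  0.0021]
```

Emit:
move_arm(steps=[{"xyz": [0, -3.9, -1.3], "angular": [0, 0, 0], "grip": 0}, {"xyz": [0, -3.9, -1.3], "angular": [0, 0, 0], "grip": 0}, {"xyz": [0, -3.9, -1.3], "angular": [-0.03, 0, 0], "grip": 0}, {"xyz": [0, -3.9, -1.3], "angular": [0, 0, 0], "grip": 0}, {"xyz": [0, -3.9, -1.3], "angular": [0, 0, 0], "grip": 0}])

```text
time: 1.77
ee_pos: [0.5131, 0.2171, 0.3009]
ee_rot: [0.039, -0.706, 0.038, 0.707]
contact_force: [0.6, -0.8, 0.8]
width: -0.0002
```

Emit:
move_arm(steps=[{"xyz": [0, -2.0, -0.6], "angular": [0, 0, 0], "grip": 0}, {"xyz": [0, 0, 0], "angular": [0, 0, 0], "grip": 0}, {"xyz": [0, 0, 0], "angular": [0, 0, 0], "grip": 0}, {"xyz": [0, 0, 0], "angular": [0, 0, 0], "grip": 0}, {"xyz": [0, 0, 0], "angular": [0, 0, 0], "grip": 0}])

```text
time: 2.18
ee_pos: [0.5219, 0.2431, 0.2983]
ee_rot: [0.037, -0.705, 0.037, 0.708]
contact_force: [-0.1, -0.8, -0.6]
width: -0.0002
```

```bash
python3 -c "
from h import *
st([.524,.229,.30],-.11)
w=viewer.camera_params('wrist');im=viewer.get_image('wrist');cv2.imwrite('pics/w1.png',im[:,:,::-1])
import pickle;pickle.dump(w,open('w1.pkl','wb'))
for nm,X in dict(tip=[.505,.231,.167],pin=[.609,.219,.06],push=[.524,.229,.16]).items(): print(nm,proj('wrist',X,w))
"
```

```text
t 2.1833 tcp [0.5219 0.2431 0.2983] q [0.3541 0.4042 1.5878 0.0027 1.1532 2.028 ] F [-0.1012 -0.7578 -0.5706]
axes(cols x y z) [[-0.004221139629777498, -0.10402082237045837, -0.9945661619488168], [0.0011186056482040338, -0.9945748915837926, 0.10401698780724031], [-0.9999904653053598, -0.0006734570968653306, 0.004314597769080436]]
shift cm tool [-0.1715  1.3766 -0.35  ]
rotvec [0.0058 0.0043 0.0007]
tip (np.float64(300.7312856784996), np.float64(243.76132652259636))
pin (np.float64(296.84698492053775), np.float64(97.71389146192257))
push (np.float64(300.60767018856444), np.float64(215.195134339549))
```

View pics/w1.png

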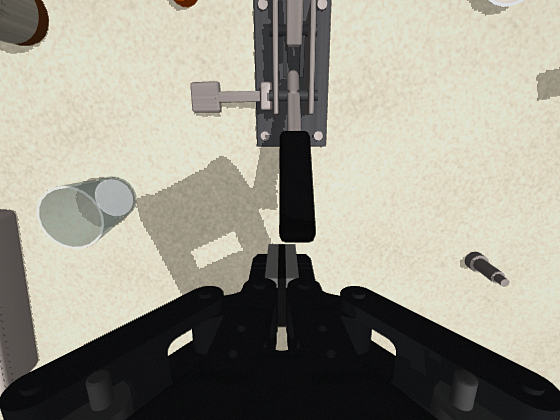

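The wrist view shows grip A's tip at (297,242) and its pin near (293,95). Both are about 4 px left of my prediction, so the handle sits about 2 mm further in +y. The lever pad is at (205,97). I'll correct to y = 0.231 and descend.

Emit:
move_arm(steps=[{"xyz": [0, 1.2, -0.3], "angular": [0, 0, 0], "grip": 0}, {"xyz": [1.5, 0, 0], "angular": [0, 0, 0], "grip": 0}, {"xyz": [1.5, 0, 0], "angular": [0, 0, 0], "grip": 0}, {"xyz": [1.5, 0, 0], "angular": [0, 0, 0], "grip": 0}, {"xyz": [0, 0, 0], "angular": [0, 0, 0], "grip": 0}])

```text
time: 2.65
ee_pos: [0.5238, 0.2236, 0.2542]
ee_rot: [0.039, -0.706, 0.038, 0.706]
contact_force: [-0.5, 0.2, -1.0]
width: -0.0001
```

```bash
python3 -c "
from h import *
st([.524,.231,.25],-.11)"
```

```text
t 2.65 tcp [0.5238 0.2236 0.2542] q [0.3212 0.4409 1.65   0.0017 1.0509 2.0007] F [-0.523   0.1711 -1.0146]
axes(cols x y z) [[-0.0007284733188597063, -0.10927517359235032, -0.9940112704406253], [0.0013423174707043184, -0.9940107455284329, 0.10927413215311862], [-0.9999988337545359, -0.0012546754046743533, 0.0008707922814045373]]
shift cm tool [ 0.419  -0.7362  0.0587]
rotvec [0.0005 0.0009 0.0013]
```

Emit:
move_arm(steps=[{"xyz": [0, -0.6, 0], "angular": [0, 0, 0], "grip": 0}, {"xyz": [0, 0, 0], "angular": [0, 0, 0], "grip": 0}, {"xyz": [0.7, 0, 0], "angular": [0, 0, 0], "grip": 0}, {"xyz": [0.7, 0, 0], "angular": [0, 0, 0], "grip": 0}, {"xyz": [0.7, 0, 0], "angular": [0, 0, 0], "grip": 0}])

```text
time: 3.07
ee_pos: [0.5262, 0.2281, 0.2366]
ee_rot: [-0.041, 0.708, -0.038, -0.704]
contact_force: [2.3, -1.2, 8.1]
width: 0.0
```

Emit:
move_arm(steps=[{"xyz": [1.0, 0, 0], "angular": [0, 0, 0], "grip": 0}, {"xyz": [1.0, 0, 0], "angular": [0, 0, 0], "grip": 0}, {"xyz": [1.0, 0, 0], "angular": [0, 0, 0], "grip": 0}, {"xyz": [1.0, 0, 0], "angular": [0, 0, 0], "grip": 0}, {"xyz": [1.0, 0, 0], "angular": [0, 0, 0], "grip": 0}])

```text
time: 3.48
ee_pos: [0.5318, 0.2296, 0.1905]
ee_rot: [-0.043, 0.714, -0.036, -0.698]
contact_force: [-1.3, 0.0, 14.2]
width: 0.0002
```

```bash
python3 -c "
from h import *
st([.524,.231,.141],-.11)"
```

```text
t 3.4833 tcp [0.5318 0.2296 0.1905] q [0.3272 0.5322 1.6839 0.0003 0.9004 2.0089] F [-1.3431  0.0018 14.2414]
axes(cols x y z) [[0.023630797179223693, -0.11075486892087741, -0.9935667790516116], [0.008234097212500659, -0.9937890329457216, 0.11097548215665926], [-0.9996868435003883, -0.010803564556532703, -0.022572060719024824]]
shift cm tool [4.9319 0.0023 0.9009]
rotvec [-0.0011 -0.0226  0.0108]
```

Emit:
move_arm(steps=[{"xyz": [1.0, 0, 0.3], "angular": [0, -0.02, 0.01], "grip": 0}, {"xyz": [1.0, 0, 0.3], "angular": [0, 0, 0], "grip": 0}, {"xyz": [1.0, 0, 0.2], "angular": [0, 0, 0], "grip": 0}, {"xyz": [1.0, 0, 0.2], "angular": [0, 0, 0], "grip": 0}, {"xyz": [0.8, 0, 0], "angular": [0, 0, 0], "grip": 0}])

```text
time: 3.9
ee_pos: [0.5242, 0.232, 0.1441]
ee_rot: [-0.04, 0.709, -0.038, -0.703]
contact_force: [-0.2, -0.4, 0.6]
width: -0.0001
```

```bash
python3 -c "
from h import *
st([.524,.231,.141],-.11)"
```

```text
t 3.9 tcp [0.5242 0.232  0.1441] q [ 0.3356  0.5965  1.7151 -0.0003  0.8197  2.0169] F [-0.1697 -0.3719  0.6103]
axes(cols x y z) [[0.009907347530357342, -0.11009485329656585, -0.9938717058768303], [0.003215670378032727, -0.9939118392891958, 0.1101313542311537], [-0.9999457504929619, -0.004287073404509907, -0.009493001247855053]]
shift cm tool [0.3086 0.1034 0.0106]
rotvec [-0.0003 -0.0095  0.0043]
```

Emit:
move_arm(steps=[{"xyz": [0.4, 0, 0], "angular": [0, 0, 0], "grip": 0}, {"xyz": [0.3, 0, 0], "angular": [0, 0, 0], "grip": 0}, {"xyz": [0.2, 0, 0], "angular": [0, 0, 0], "grip": 0}, {"xyz": [0.2, 0, 0], "angular": [0, 0, 0], "grip": 0}, {"xyz": [0.2, 0, 0], "angular": [0, 0, 0], "grip": 0}])

```text
time: 4.32
ee_pos: [0.5242, 0.2321, 0.1404]
ee_rot: [-0.039, 0.709, -0.038, -0.703]
contact_force: [-11.0, -3.6, 28.4]
width: 0.0
```

Emit:
move_arm(steps=[{"xyz": [-1, 0, 0], "angular": [0, 0, 0], "grip": 0}, {"xyz": [-3, 0, 0], "angular": [0, 0, 0], "grip": 0}, {"xyz": [-4, 0, 0], "angular": [0, 0, 0], "grip": 0}, {"xyz": [-4, 0, 0], "angular": [0, 0, 0], "grip": 0}, {"xyz": [0, 0, 0], "angular": [0, 0, 0], "grip": 0}])

```text
time: 4.73
ee_pos: [0.523, 0.2316, 0.264]
ee_rot: [-0.039, 0.708, -0.038, -0.704]
contact_force: [0.3, 0.2, -0.3]
width: 0.0001
```

```bash
python3 -c "
from h import *
import pickle
st([.524,.231,.27],-.11)
w=viewer.camera_params('wrist');im=viewer.get_image('wrist');cv2.imwrite('pics/w2.png',im[:,:,::-1]);pickle.dump(w,open('w2.pkl','wb'))
s=viewer.get_image('side');cv2.imwrite('pics/s2.png',cv2.resize(s[90:230,140:330,::-1],(760,560)))
t=viewer.get_image('top');cv2.imwrite('pics/t2.png',t[:,:,::-1])
"
```

```text
t 4.7333 tcp [0.523  0.2316 0.264 ] q [ 0.3358  0.4317  1.6373 -0.0012  1.067   2.0157] F [ 0.3127  0.2322 -0.286 ]
axes(cols x y z) [[0.005641448340943517, -0.1082857314748466, -0.9941038046499843], [0.0008457193442422475, -0.9941187519857163, 0.10829215903819053], [-0.9999837292773356, -0.0014516574387204925, -0.005516690246276962]]
shift cm tool [-0.5954  0.0463 -0.1108]
rotvec [ 0.0015 -0.0055  0.0015]
```

View pics/w2.png

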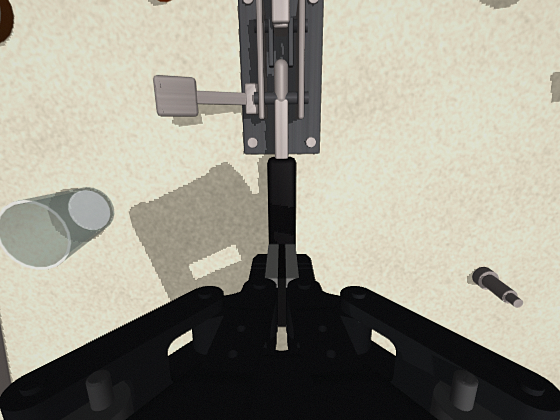

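View pics/s2.png

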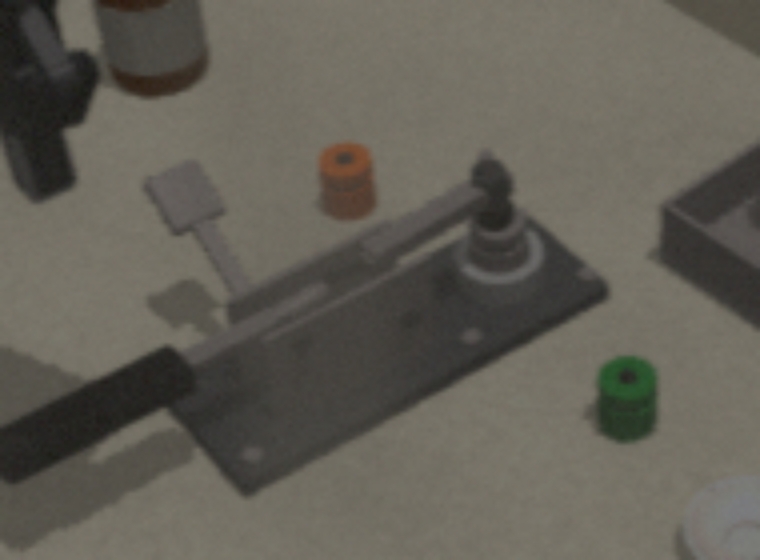

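The handle is locked level, the jaw is on the die, and the lever has risen. The pad is at wrist (175,96) and side (186,138), so I'll triangulate it.

```bash
python3 -c "
from h import *
import pickle
w=pickle.load(open('w2.pkl','rb'))
X,e=tri(ray('wrist',175.5,96,w),ray('side',186.3,138.5));print(X,e)
for z in (.081,.085):print(onz('wrist',175.5,96,z,w),onz('side',186.3,138.5,z))
print('root',onz('wrist',250,98,.05,w))
st([X[0],X[1]+.003,.21],-.11)
"
```

```text
[0.6203 0.3049 0.0802] 0.00013419799992828163
[0.6202 0.3046 0.081 ] [0.6198 0.3041 0.081 ]
[0.6198 0.3034 0.085 ] [0.6175 0.2997 0.085 ]
root [0.6149 0.2495 0.05  ]
t 4.8833 tcp [0.5207 0.2308 0.2567] q [ 0.3358  0.4395  1.6453 -0.0011  1.0614  2.0158] F [-1.0728  0.5989 -1.1743]
axes(cols x y z) [[-0.004045514605316575, -0.10843277017763553, -0.9940955528334198], [-0.0024555376999932654, -0.9940996134215611, 0.10844320600990576], [-0.9999888020103936, 0.0028797476811385364, 0.0037553837501505816]]
shift cm tool [ 4.6091 -8.7616 -9.0796]
rotvec [ 0.0013  0.0038 -0.0029]
```

The pad centre is at (0.620, 0.305, 0.080), the two views agree to 0.1 mm, and the text's 81 mm matches. I'll move above it.

Emit:
move_arm(steps=[{"xyz": [0, -2.4, -2.5], "angular": [0, 0, 0], "grip": 0}, {"xyz": [0, -2.4, -2.5], "angular": [0, 0, 0], "grip": 0}, {"xyz": [0, -2.0, -2.2], "angular": [0, 0, 0], "grip": 0}, {"xyz": [0, -1.2, -1.3], "angular": [0, 0, 0], "grip": 0}, {"xyz": [0, 0, 0], "angular": [0, 0, 0], "grip": 0}])

```text
time: 5.3
ee_pos: [0.6136, 0.302, 0.2442]
ee_rot: [0.035, -0.699, 0.042, 0.713]
contact_force: [-0.5, -0.4, -0.5]
width: -0.0003
```

Emit:
move_arm(steps=[{"xyz": [1.0, 0, 0], "angular": [0, 0, 0], "grip": 0}, {"xyz": [1.0, 0, 0], "angular": [0, 0, 0], "grip": 0}, {"xyz": [1.0, 0, 0], "angular": [0, 0, 0], "grip": 0}, {"xyz": [1.0, 0, 0], "angular": [0, 0, 0], "grip": 0}, {"xyz": [0, 0, 0], "angular": [0, 0, 0], "grip": 0}])

```text
time: 5.72
ee_pos: [0.6093, 0.2996, 0.1932]
ee_rot: [0.034, -0.696, 0.044, 0.716]
contact_force: [0.3, -0.7, -0.1]
width: -0.0003
```

```bash
python3 -c "
from h import *
st([.620,.306,.16],-.11)"
```

```text
t 5.7167 tcp [0.6093 0.2996 0.1932] q [ 0.3886  0.709   1.3553 -0.0008  1.1094  2.0696] F [ 0.2619 -0.6565 -0.1097]
axes(cols x y z) [[-0.029424405758516813, -0.10930293980292524, -0.9935728819247216], [-0.01281139090278529, -0.9938803898115025, 0.10971617479329343], [-0.9994849036423186, 0.015957383826134763, 0.02784401717660765]]
shift cm tool [ 3.2738 -0.8075 -1.0865]
rotvec [ 0.0002  0.0278 -0.016 ]
```

Next I'll correct the tilt and offset, then press down.

Emit:
move_arm(steps=[{"xyz": [0, -0.8, -1.2], "angular": [0, 0.028, -0.016], "grip": 0}, {"xyz": [0, 0, 0], "angular": [0, 0, 0], "grip": 0}, {"xyz": [0.8, 0, 0], "angular": [0, 0, 0], "grip": 0}, {"xyz": [0.7, 0, 0], "angular": [0, 0, 0], "grip": 0}, {"xyz": [0, 0, 0], "angular": [0, 0, 0], "grip": 0}])

```text
time: 6.13
ee_pos: [0.623, 0.3062, 0.1767]
ee_rot: [-0.04, 0.707, -0.038, -0.705]
contact_force: [-0.1, -0.5, -0.1]
width: 0.0001
```

```bash
python3 -c "
from h import *
st([.620,.306,.155],-.11)"
```

```text
t 6.1333 tcp [0.623  0.3062 0.1767] q [ 0.3898  0.7423  1.3374 -0.0001  1.058   2.0709] F [-0.141  -0.4662 -0.0914]
axes(cols x y z) [[0.0036676116503415977, -0.1099912984431122, -0.9939257833920905], [0.0014343043337689473, -0.9939308672924183, 0.10999715366508162], [-0.9999922456678656, -0.0018290189008504376, -0.0034875914324819825]]
shift cm tool [2.1649 0.0606 0.3062]
rotvec [-0.0002 -0.0035  0.0018]
```

Emit:
move_arm(steps=[{"xyz": [0.6, 0, 0.2], "angular": [0, 0, 0], "grip": 0}, {"xyz": [0.6, 0, 0], "angular": [0, 0, 0], "grip": 0}, {"xyz": [0.6, 0, 0], "angular": [0, 0, 0], "grip": 0}, {"xyz": [0.6, 0, 0], "angular": [0, 0, 0], "grip": 0}, {"xyz": [0.6, 0, 0], "angular": [0, 0, 0], "grip": 0}])

```text
time: 6.55
ee_pos: [0.6225, 0.3076, 0.1483]
ee_rot: [-0.041, 0.71, -0.037, -0.702]
contact_force: [1.1, 0.8, 0.7]
width: -0.0003
```

```bash
python3 -c "
from h import *
st([.620,.306,.145],-.11)"
```

```text
t 6.55 tcp [0.6225 0.3076 0.1483] q [0.3918 0.7745 1.3545 0.0006 1.0011 2.0724] F [1.1263 0.8375 0.6842]
axes(cols x y z) [[0.010398211395592652, -0.10991788914829141, -0.9938862786279709], [0.00487141584567323, -0.9939226506975735, 0.10997287728330143], [-0.9999340710804044, -0.005985154592278823, -0.009799562085901112]]
shift cm tool [0.3256 0.189  0.2335]
rotvec [-0.0002 -0.0098  0.006 ]
```

```bash
python3 -c "
from h import *
s=viewer.get_image('side');cv2.imwrite('pics/s3.png',cv2.resize(s[60:230,120:330,::-1],(740,600)))
"
```

```text
(no output)
```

View pics/s3.png

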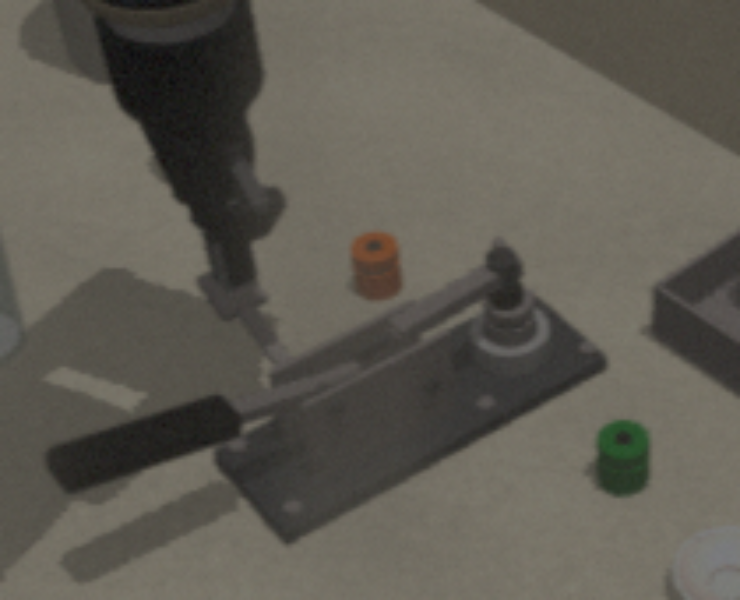

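The finger is on the pad, the handle has lifted slightly and the clamp is near dead centre. I'll keep pressing.

Emit:
move_arm(steps=[{"xyz": [0.6, 0, 0], "angular": [0, 0, 0], "grip": 0}, {"xyz": [0.6, 0, 0], "angular": [0, 0, 0], "grip": 0}, {"xyz": [0.6, 0, 0], "angular": [0, 0, 0], "grip": 0}, {"xyz": [0.4, 0, 0], "angular": [0, 0, 0], "grip": 0}, {"xyz": [0, 0, 0], "angular": [0, 0, 0], "grip": 0}])

```text
time: 7.02
ee_pos: [0.6213, 0.307, 0.1207]
ee_rot: [-0.04, 0.708, -0.038, -0.704]
contact_force: [-0.0, 0.6, 0.1]
width: 0.0001
```

Emit:
move_arm(steps=[{"xyz": [-2, 0, 0], "angular": [0, 0, 0], "grip": 0}, {"xyz": [-3, 0, 0], "angular": [0, 0, 0], "grip": 0}, {"xyz": [-4, 0, 0], "angular": [0, 0, 0], "grip": 0}, {"xyz": [-4, 0, 0], "angular": [0, 0, 0], "grip": 0}, {"xyz": [0, 0, 0], "angular": [0, 0, 0], "grip": 0}])

```text
time: 7.43
ee_pos: [0.6196, 0.3061, 0.2517]
ee_rot: [0.039, -0.705, 0.039, 0.707]
contact_force: [0.1, -0.2, 0.6]
width: -0.0002
```

```bash
python3 -c "
from h import *
st()
s=viewer.get_image('side');cv2.imwrite('pics/s4.png',cv2.resize(s[60:230,120:330,::-1],(740,600)))
"
```

```text
t 7.4333 tcp [0.6196 0.3061 0.2517] q [0.3914 0.6589 1.2915 0.0003 1.193  2.0724] F [ 0.0618 -0.1979  0.6432]
axes(cols x y z) [[-0.001775050676638749, -0.11009262608294829, -0.9939197466985229], [-0.0004808350042759396, -0.9939211036619454, 0.11009363511629298], [-0.9999983089949674, 0.0006733331871605214, 0.0017113239392473297]]
```

View pics/s4.png

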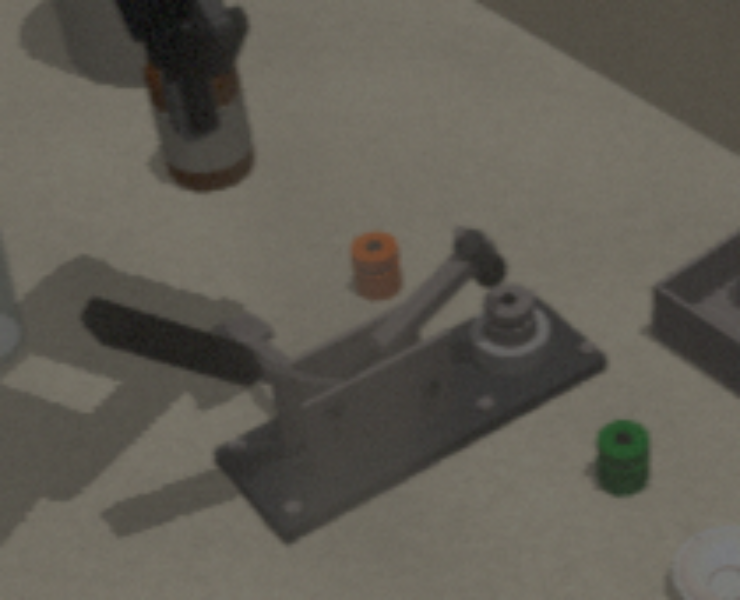

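The clamp is open, with the grip tip back at side (145,148), where it started at (144,149). The die stands upright and low in its nest, and the arm is clear. I'll hand in.

```bash
python3 -c "
from station import robot
print(robot.close_job())"
```

```text
the job is handed in; nothing more can be done
None
```

I pushed the handle of the clamp with the die down to its stop, and it locked. I then lifted clear and pushed the risen release lever down; the clamp sprang open by itself. The job was handed in at about 7.5 s of the 38 s allowed.

**Locking:** The handle force dropped to 0.6 N as the handle passed over centre. It then met a hard stop at 28 N with the fingertips 67 mm up, where the level grip's top should be at 68 mm. A picture taken afterwards showed the handle level and the lever risen. The two-view pad height was 80 mm, against 81 mm in the text.

**Release:** A picture during the lever push showed the handle lifting with only the lever touched.

**Final state:** The last side view shows the handle back at its starting height, within about 2 px. The die stands upright in its nest, and the arm is clear at about 0 N. The other clamp was not touched.

**Not fully checked:**
- I judged the die's final height by eye only and did not triangulate it.
- The early two-view reading of the die top was 60 mm, about 4 mm above the 56 mm in the text.

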